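# Index the decorating turntable by one notch

## Task

Turn the indexing turntable on by one division, anticlockwise seen from above: press the sprung plunger at the wheel's edge down with a fingertip to unlock it, push the wheel round by the upright plate beside the plunger, and let the plunger spring up into the very next notch so that the wheel is locked again. Only press and push: leave the clay cup standing on the wheel, without touching or lifting it, do not turn the wheel the wrong way or on to a further notch, and leave everything else on the table alone.

Things in the scene. Friction and masses are not known exactly. Their poses are not given: they have to be found in the camera images.
- plunger_top (a point): centre of the flat top of the plunger's round steel cap (40 mm across, 8 mm thick). It rides on the wheel, 125 mm from the wheel's axis, outside the wheel's rim and just inside the notched ring. Pops up 88 mm above the work surface when locked; this point sinks as the plunger is pressed. Beneath the cap a stem carries a tongue (16 mm wide) that sits in a notch (21 mm wide) of the ring and so locks the wheel.
- plunger (a joint): how far the plunger is pressed straight down, m: 0 = popped up (tongue in a notch, locked), 0.014 = bottomed. Spring: 3 N to start, 7 N at the bottom. From about 0.009 the tongue is below the ring and the wheel is free to turn. Let go between notches, the tongue rides against the ring's underside (reads about 0.008) and the wheel still turns; on reaching a notch it springs up by itself and locks the wheel.
- wheel (a joint): turn of the wheel, rad, positive anticlockwise seen from above. Starts locked near 0 (play about 0.02 either way); the next of the eight notches is at 0.785. Stiff bearing: it does not coast. A finger can slip on the plunger's cap until it bears on the push plate: push the plate gently on until the plunger springs up and the wheel stops dead.
- push_face (a point): middle of the flat upright face of the push plate to push on. The plate is 62 mm long (radial), 6 mm thick, stands on the wheel's rim from 62 to 118 mm above the work surface, on the anticlockwise side of the plunger; this face looks clockwise, back at the plunger, and lies 22 mm from the plunger's axis. The point is 98 mm above the work surface.
- wheel_axis (a point): point on the vertical axis of the wheel (aluminium disc 200 mm across) at its top face, 62 mm above the work surface. The grey pan below it is fixed to the table, 336 mm across; its flat ring of notches has its top 58 mm, and its outer rim 60 mm, above the work surface.
- next_notch (a point): middle of the notch the plunger must go into, in the fixed ring, 150 mm from the wheel's axis and 58 mm above the work surface; the direction from the wheel's axis to it is where the plunger must come to stand, 125 mm from the axis.
- cup_mid (a point): middle, half-way up, of the loose clay cup (84 mm across the mouth, 95 mm tall) standing upright near the middle of the wheel, turning with it; its foot is 62 mm above the work surface. z axis up.
- tall_pot_mid (a point): bystander: tall solid-topped clay pot, 96 mm across, 150 mm tall, standing beside the turntable; its middle
- glaze_jar_mid (a point): bystander: lidded jar, 66 mm across, 85 mm tall, standing beside the turntable; its middle
- rib_mid (a point): bystander: flat wooden potter's rib, 90 x 45 x 8 mm, lying beside the turntable; its middle
- brush_mid (a point): bystander: brush, 190 mm long, lying on the table; its middle
- bowl_mid (a point): bystander: clay bowl, 110 mm across, 50 mm tall, off to one side; its middle
- kiln_post_mid (a point): bystander: upright ceramic cylinder, 40 mm across, 80 mm tall, off to one side; its middle
- spatula_mid (a point): bystander: spatula, 200 mm long, lying on the table; its middle
Not all that is in view belongs to the job. Leave any blue look-alike of the part that bears cup_mid alone.

How it is judged:
By the outcome, as a careful person would: the job done as asked, in the order asked, and still so for the second after the job is handed in, with the robot touching nothing.
It also fails if it takes over 38 s, if anything falls off the work surface, if the arm or the gripper's body presses on something with over 40 N, if the wrist force passes 120 N, or if a joint passes its speed limit or range.

## Robot

A 6-joint arm with a two-finger parallel gripper is mounted at the origin on the work surface. World frame = base frame: x ahead of the robot, y to its left, z up, the work surface at z = 0. Lengths are in mm, angles in rad, forces in N, time in s.
With the tool pointing down it reaches from about 350 to 775 mm from the base axis. Payload 7.3 kg.
Tool frame: the origin (TCP) lies at the very end of the fingers, on their centre line; the grasp point (between the pads) lies 19 mm behind it; x points along the fingers, y is the direction in which the jaws open and shut, and the axes are right-handed (so a half turn about x gives the same grasp; the last joint's range is limited). The gripper opens to 92 mm and grips with 3 to 60 N. Pads are 19 mm wide; open, the fingers measure 130 mm over their backs; the gripper's body (75 mm by 190 mm) begins 47 mm behind the grasp point.
Start: joints at [1.088, 0.342, 1.524, -0, 1.275, -0.146], TCP at [173.482, 495.529, 226.741] pointing down, gripper open.
Joint ranges: [-2.53, 2.53], [-0.77, 2.02], [0.04, 2.7], [-1, 4.14], [0.28, 2.66], [-3.11, 3.11]. Speed limits (rad/s): [2.57, 2.57, 3.14, 3.14, 3.14, 3.14].

## Interface

Orientations are given as [roll, pitch, yaw] about the fixed x, y, z axes, in that order (R = Rz(yaw) Ry(pitch) Rx(roll)).
In Python, from plant import sensors, capture, bot gives the robot as it stands.
- The arm moves only by the shell command python3 -m crank 'ROWS' [OPENING]. ROWS is JSON, a list of rows, each an object of numbers: "dx", "dy", "dz": the shift along the tool's x, y, z in cm; "spin": the turn about the tool's x in rad. A call has 1 to 20 rows; each row is the pose to reach, as a shift and turn from the pose commanded when the call began, along the tool's axes at that moment; what a row does not reach only later rows make up. A row lasts 1/12 s, in which the tool goes at most 41.7 mm and 7.16 degrees, less where a joint would pass 70% of its speed; a pose out of reach is approached as far as the arm can. A call with a gripper value outside its range is refused whole. OPENING is the opening in per cent of the stroke, from 0 (shut) to 100 (fully open), set as the call begins (- or left out, the last holds). The fingers move at their own pace and stop on an object; the grip force is fixed at half the most. Time passes only in rows, so rows that repeat a pose let the fingers close. It gives the time, the measured TCP pose, the force and the opening at its end, in the units of the state.
- sensors.get_obs(): the state, without advancing time (a new reading comes with each control period).
- capture(name): name is "side" or "top" or "wrist"; returns a dict with "frame" (420x560x3 uint8, blue, green, red), "vfov" (degrees; the focal length in pixels is half the picture's height over the tangent of half this angle, whatever the lens; pixels are square), "cx", "cy" (the principal point, pixels), "view" (4x4, takes a point from world to camera coordinates); the wrist camera has in their place "mount" (4x4, takes a point from camera to tool coordinates, whose origin is the TCP and whose axes are the tool frame's). Camera axes: x right, y down, z forward; pixel columns grow to the right and rows downward; lengths in mm; the calibration is good to about 2 mm. A picture is of the moment at which its call begins: read the wrist's pose just before it. There is no depth.
- bot.close_job(): hands the job in, once; it reports no verdict.
The state is a dict: "time": time; "joint_positions": joint angles; "dq": joint speeds; "tau": joint torques, N m; "tool_pos": TCP position; "tcp_rot": TCP orientation; "contact_force": force on the tool from outside, world axes, zero at the start; "moment": the same for the moment, N m; "grip_width": finger opening in mm.
Only numpy, scipy, OpenCV 4.12 (cv2) and the standard library are available. Lean on these libraries where they do the work, as an engineer would, in place of code of your own. Each camera call takes 0.05 s, during which the arm holds its last target.

## Working session

There is one attempt and no reset: what is moved stays moved. The work goes in short steps, Python scripts to look and compute and a shell command to move; the robot and the scene stay as the last step left them, time stands still between calls to the robot, and variables do not carry over. Pictures are saved under pics/ and viewed, and the job is handed in when it is done.

```bash
mkdir -p pics; ls; python3 - <<'E'
from plant import sensors,capture,bot
import cv2,numpy as np
o=sensors.get_obs()
print(o)
for n in("side","top","wrist"):
    c=capture(n);cv2.imwrite(f"pics/{n}0.png",c["frame"])
    print(n,{k:(np.round(v,3).tolist() if k!="frame" else 0) for k,v in c.items()})
E
```

```text
pics
{'time': 0.0, 'joint_positions': array([ 1.08801471e+00,  3.42743232e-01,  1.52500046e+00,  1.58295602e-05,
        1.27538594e+00, -1.46004192e-01]), 'dq': array([-1.17891675e-03, -5.50470721e-05, -1.00829734e-03,  4.10676098e-04,
       -1.12062808e-03, -6.11049678e-04]), 'tau': array([-3.40790311e-04, -4.31248677e+01, -2.44213682e+01,  7.17396406e-02,
        5.61807049e-02, -1.29413747e-04]), 'tool_pos': array([173.27591762, 495.16241934, 226.04009012]), 'tcp_rot': array([-1.72664857,  1.56925927, -2.06343061]), 'contact_force': array([ 0.02544014, -0.0857285 , -0.20071217]), 'moment': array([ 0.01343481, -0.05663903,  0.02508228]), 'grip_width': 91.71187067623252}
side {'frame': 0, 'vfov': 42.606, 'cx': 274.038, 'cy': 209.0, 'view': [[0.926, -0.377, -0.014, -433.464], [-0.254, -0.596, -0.762, 183.892], [0.279, 0.709, -0.648, 1332.158], [0.0, 0.0, 0.0, 1.0]]}
top {'frame': 0, 'vfov': 54.27, 'cx': 272.745, 'cy': 212.848, 'view': [[-0.029, -0.999, -0.019, 17.81], [-0.991, 0.031, -0.13, 496.179], [0.131, 0.015, -0.991, 1093.09], [0.0, 0.0, 0.0, 1.0]]}
wrist {'frame': 0, 'vfov': 71.58, 'cx': 279.063, 'cy': 213.806, 'mount': [[0.0, -0.298, 0.955, -157.533], [1.0, 0.001, 0.0, -0.384], [-0.001, 0.955, 0.298, -80.42], [0.0, 0.0, 0.0, 1.0]]}
```

View pics/side0.png

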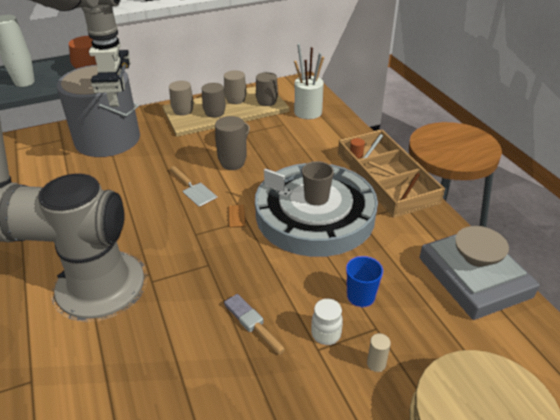

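View pics/top0.png

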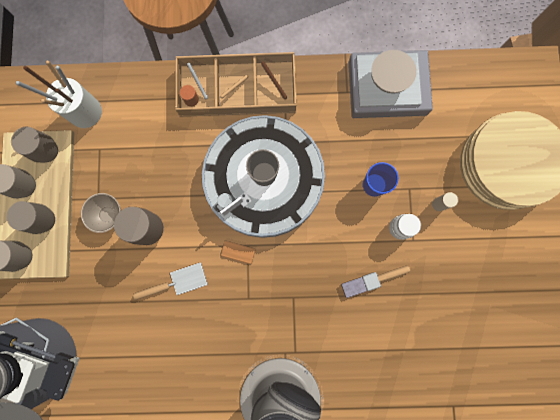

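View pics/wrist0.png

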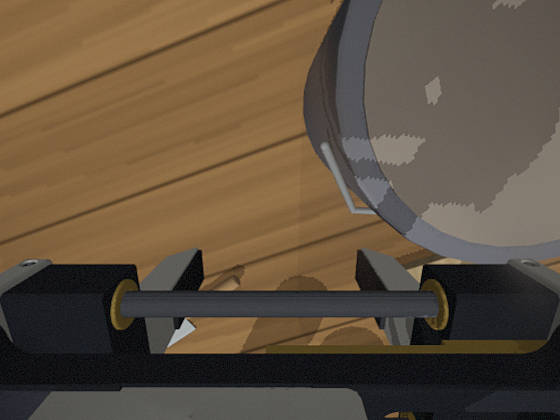

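```bash
cat > h.py <<'E'
import numpy as np,cv2
from plant import sensors,capture
def ray(c,u,v):
    f=c["frame"].shape[0]/2/np.tan(np.radians(c["vfov"]/2))
    V=np.array(c["view"]);R=V[:3,:3];t=V[:3,3]
    return -R.T@t, R.T@np.array([(u-c["cx"])/f,(v-c["cy"])/f,1])
def onz(c,u,v,z):
    o,d=ray(c,u,v);return o+d*(z-o[2])/d[2]
def proj(c,p):
    f=c["frame"].shape[0]/2/np.tan(np.radians(c["vfov"]/2))
    V=np.array(c["view"]);q=V[:3,:3]@np.array(p)+V[:3,3]
    return c["cx"]+f*q[0]/q[2],c["cy"]+f*q[1]/q[2]
E
python3 - <<'E'
import cv2
t=cv2.imread("pics/top0.png");s=cv2.imread("pics/side0.png")
cv2.imwrite("pics/topz.png",cv2.resize(t[110:245,195:335],None,fx=5,fy=5,interpolation=cv2.INTER_CUBIC)[:600])
cv2.imwrite("pics/sidez.png",cv2.resize(s[150:255,245:385],None,fx=5,fy=5,interpolation=cv2.INTER_CUBIC))
E
```

```text
(no output)
```

View pics/topz.png

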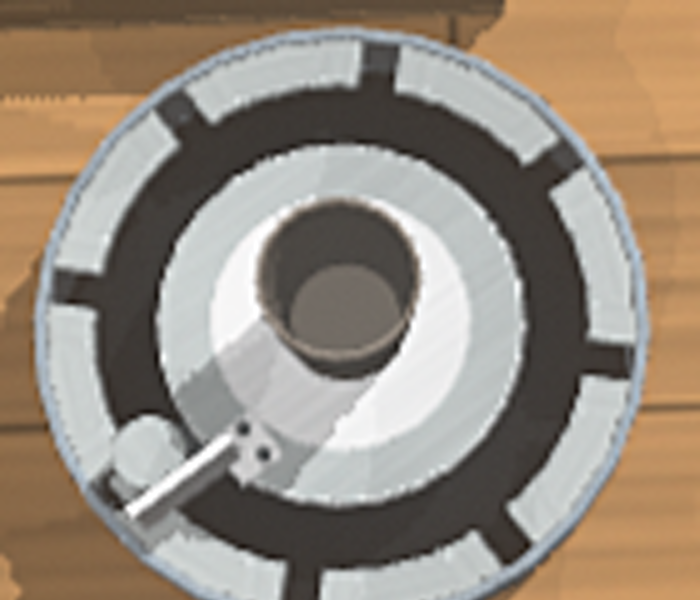

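View pics/sidez.png

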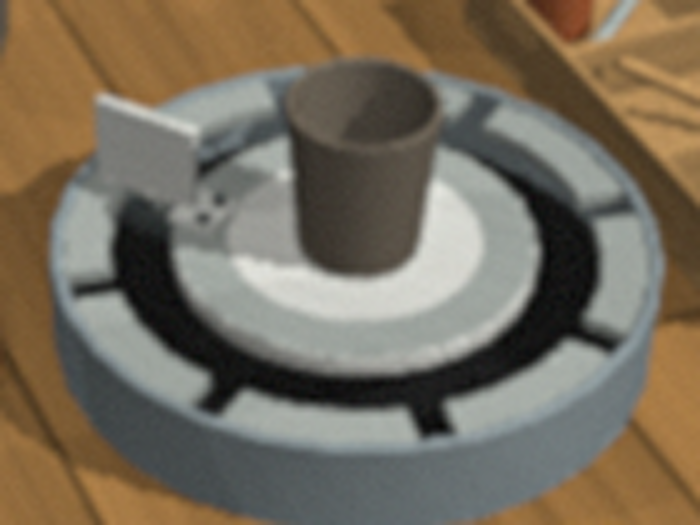

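```bash
python3 - <<'E'
from h import *
c=capture("top")
def z2(u,v):return 195+(u+.5)/5-.5,110+(v+.5)/5-.5
# outer rim contour: non-wood mask
hsv=cv2.cvtColor(c["frame"],cv2.COLOR_BGR2HSV)
m=((hsv[...,1]<60)).astype(np.uint8)
n,l,st,ce=cv2.connectedComponentsWithStats(m)
crop=np.zeros_like(m);crop[108:245,195:335]=m[108:245,195:335]
crop=cv2.morphologyEx(crop,cv2.MORPH_OPEN,np.ones((3,3)))
cs,_=cv2.findContours(crop,0,2)
k=max(cs,key=cv2.contourArea);k=cv2.convexHull(k)[:,0]
e=cv2.fitEllipse(k);print(e)
P=np.array([onz(c,*p,60)[:2] for p in k])
A=np.c_[2*P,np.ones(len(P))];s=np.linalg.lstsq(A,(P**2).sum(1),rcond=None)[0]
print("rim circle",s[:2],np.sqrt(s[2]+s[:2]@s[:2]))
# wheel disc / notch centers by hand
W=s[:2]
N=[(378,68),(562,162),(608,360),(507,535),(302,580),(178,108),(75,287)]
for p in N:
    q=onz(c,*z2(*p),58)[:2]; d=q-W; print(p,np.round(q),np.hypot(*d).round(1),np.arctan2(d[1],d[0]).round(3), (np.arctan2(d[1],d[0])%(np.pi/4)).round(3))
q=onz(c,*z2(148,446),88);d=q[:2]-W;print("cap",q,np.hypot(*d),np.arctan2(d[1],d[0]))
for p in[(240,432),(130,510)]:
  q=onz(c,*z2(*p),118);d=q[:2]-W;print("plate",q,np.hypot(*d),np.arctan2(d[1],d[0]))
q=onz(c,*z2(340,275),157);print("cup",q,q[:2]-W)
print(onz(c,*z2(340,325),62)[:2])
# bystanders
for nme,u,v,z in [("potTop",130,220,150),("rib",238,254,8),("spat",200,278,5)]:print(nme,onz(c,u,v,z))
E
```

```text
((262.8927917480469, 175.82925415039062), (121.71810913085938, 122.9348373413086), 72.63227081298828)
rim circle [598.40398618  26.64821174] 167.81341311497127
(378, 68) [743.   2.] 146.9 -0.167 0.619
(562, 162) [686. -97.] 151.7 -0.954 0.617
(608, 360) [ 575. -118.] 146.2 -1.734 0.623
(507, 535) [481. -60.] 145.6 -2.508 0.633
(302, 580) [460.  51.] 140.3 2.968 0.611
(178, 108) [724. 113.] 152.9 0.603 0.603
(75, 287) [625. 171.] 147.1 1.39 0.604
cap [530.42737193 128.50887499  88.        ] 122.45984975621943 2.1592711831155613
plate [531.03238459  77.26238674 118.        ] 84.26581401525915 2.4972800762803704
plate [492.58633525 134.08329444 118.        ] 150.796791224683 2.348610058661128
cup [601.53660253  22.5927731  157.        ] [ 3.13261635 -4.05543864]
[597.97502266  26.86136416]
potTop [474.25422522 353.97009238 150.        ]
rib [387.60497823 102.98751266   8.        ]
spat [324.70315211 209.77334516   5.        ]
```

```bash
cat >> h.py <<'E'
from scipy.spatial.transform import Rotation as Ro
W=np.array([598.4,26.8])
def pose():
    o=sensors.get_obs();return np.array(o["tool_pos"]),Ro.from_euler("xyz",o["tcp_rot"]).as_matrix(),o
def plan(target,th,p,R):
    # target world; want tool y along +/- e_t(th)
    et=np.array([-np.sin(th),np.cos(th),0])
    d=R.T@(np.array(target)-p)/10
    out=[]
    for s in(1,-1):
        e=R.T@(s*et); out.append(np.arctan2(e[2],e[1]))
    return d,out
E
python3 - <<'E'
from h import *
p,R,o=pose();print(p,R.round(3))
th=2.175
t=[*(W+125*np.array([np.cos(th),np.sin(th)])),150];print(t)
d,s=plan(t,th,p,R);print(d,s)
d,s2=plan(t,th+.785,p,R);print(s2)
print(o["joint_positions"])
E
```

```text
[173.37373714 495.28425907 226.31104276] [[-0.     0.33   0.944]
 [-0.001  0.944 -0.33 ]
 [-1.    -0.001 -0.   ]]
[np.float64(527.3866355584283), np.float64(129.66934465956578), 150]
[  7.64740129 -22.80110666  45.49565386] [np.float64(-2.5118040172357468), np.float64(0.6297886363540464)]
[np.float64(2.9863809949702422), np.float64(-0.1552116586195512)]
[ 1.08798518e+00  3.42447457e-01  1.52466408e+00 -3.26279252e-05
  1.27540870e+00 -1.45997427e-01]
```

```bash
python3 -m crank '[{"dx":0,"dy":-11,"dz":22,"spin":0.3},{"dx":0,"dy":-11,"dz":22,"spin":0.3},{"dx":0,"dy":-11,"dz":22,"spin":0.3},{"dx":0,"dy":-11,"dz":22,"spin":0.3},{"dx":0,"dy":-11,"dz":22,"spin":0.3},{"dx":0,"dy":-11,"dz":22,"spin":0.3},{"dx":3,"dy":-22.8,"dz":45.5,"spin":0.63},{"dx":3,"dy":-22.8,"dz":45.5,"spin":0.63},{"dx":3,"dy":-22.8,"dz":45.5,"spin":0.63},{"dx":3,"dy":-22.8,"dz":45.5,"spin":0.63},{"dx":3,"dy":-22.8,"dz":45.5,"spin":0.63},{"dx":3,"dy":-22.8,"dz":45.5,"spin":0.63},{"dx":3,"dy":-22.8,"dz":45.5,"spin":0.63},{"dx":3,"dy":-22.8,"dz":45.5,"spin":0.63},{"dx":3,"dy":-22.8,"dz":45.5,"spin":0.63},{"dx":3,"dy":-22.8,"dz":45.5,"spin":0.63},{"dx":3,"dy":-22.8,"dz":45.5,"spin":0.63},{"dx":3,"dy":-22.8,"dz":45.5,"spin":0.63}]' 0
python3 - <<'E'
from h import *
p,R,o=pose();print(p,R.round(3),o["joint_positions"],o["dq"].max())
th=2.175
t=[*(W+125*np.array([np.cos(th),np.sin(th)])),125];print(plan(t,th,p,R))
for n in("side","top","wrist"):
    c=capture(n);cv2.imwrite(f"pics/{n}1.png",c["frame"])
    if n=="top": cv2.imwrite("pics/top1z.png",cv2.resize(c["frame"][110:245,175:335],None,fx=4,fy=4,interpolation=cv2.INTER_CUBIC))
E
```

```text
time: 1.7
tool_pos: [526.8, 131.3, 197.1]
tcp_rot: [1.59, 1.57, 0.625]
contact_force: [-0.2, 0.1, 0.2]
grip_width: 0.1
[526.80720811 131.29735061 197.14810678] [[ 0.     0.822  0.57 ]
 [ 0.     0.57  -0.822]
 [-1.     0.    -0.   ]] [ 1.02929861e-01  3.99383939e-01  1.52196588e+00  2.47577496e-04
  1.21983905e+00 -5.03228035e-01] 0.0018144932729825512
(array([ 7.21478738, -0.04847681,  0.16687589]), [np.float64(-3.1397234983777875), np.float64(0.0018691552120057133)])
```

View pics/side1.png

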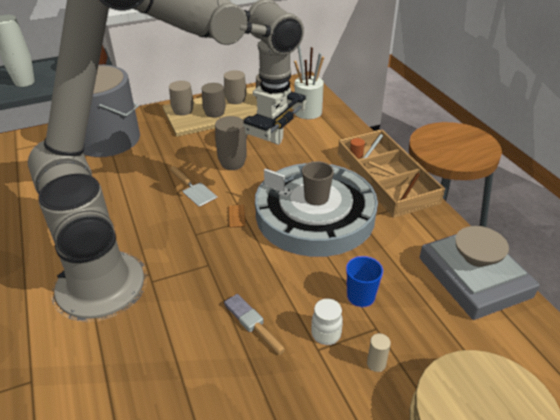

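View pics/wrist1.png

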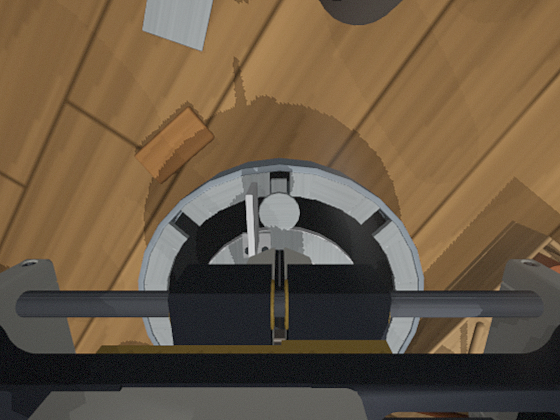

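View pics/top1z.png

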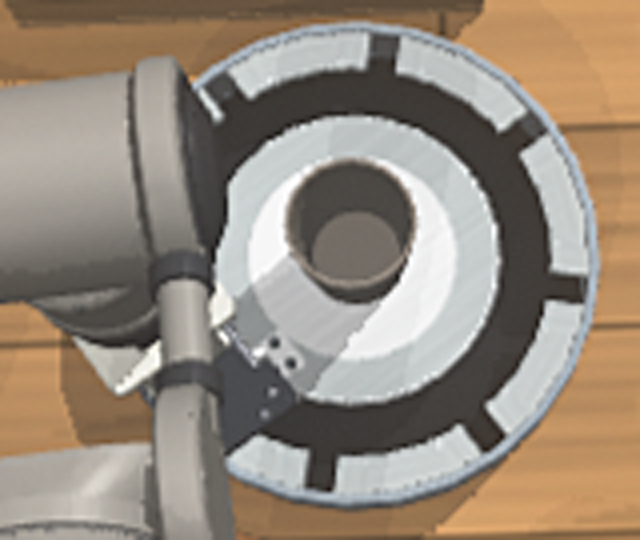

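```bash
python3 -m crank '[{"dx":3,"dy":0.2,"dz":0},{"dx":6,"dy":0.2,"dz":0},{"dx":8,"dy":0.2,"dz":0},{"dx":9,"dy":0.2,"dz":0},{"dx":10,"dy":0.2,"dz":0},{"dx":10.4,"dy":0.2,"dz":0},{"dx":10.4,"dy":0.2,"dz":0},{"dx":10.4,"dy":0.2,"dz":0}]'
python3 - <<'E'
from h import *
p,R,o=pose();print(p)
d=p[:2]-W;print(np.hypot(*d),np.arctan2(d[1],d[0]))
for n in("side","wrist"):
    c=capture(n);cv2.imwrite(f"pics/{n}2.png",c["frame"])
    if n=="side": cv2.imwrite("pics/side2z.png",cv2.resize(c["frame"][100:255,205:365],None,fx=3.8,fy=3.8,interpolation=cv2.INTER_CUBIC))
E
```

```text
[527.18123402 130.75917387 197.04444575]
126.01437402190231 2.171428151127883invalid input at $[0]: expected keys dx, dy, dz, spin
```

View pics/side2z.png

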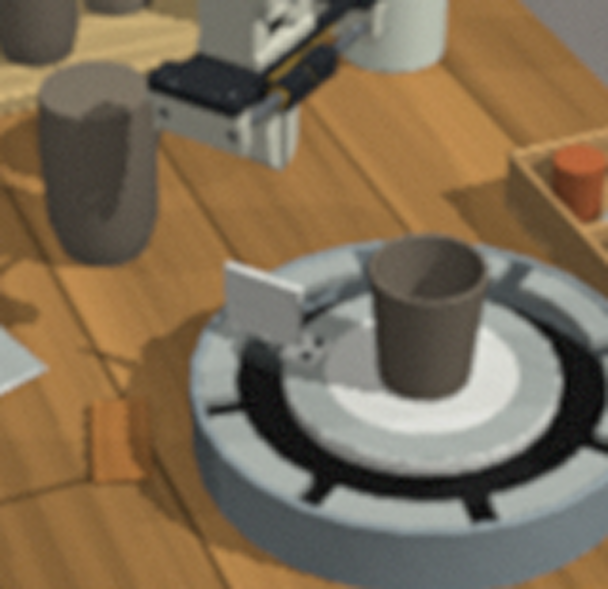

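View pics/wrist2.png

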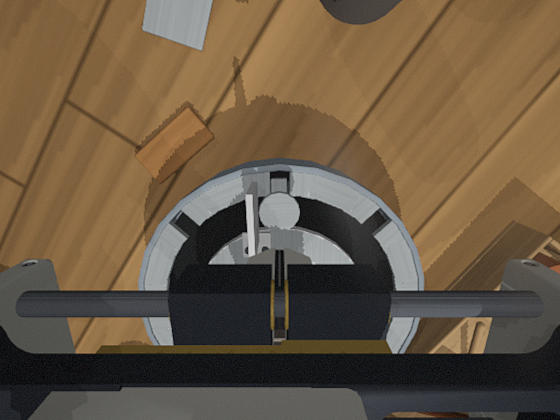

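Refused because I left out "spin"; the arm hasn't moved. The wrist view shows the cap at (280,211), in line with the tool axis, with the plate at its left. Now I'll descend.

```bash
python3 -m crank '[{"dx":3,"dy":0.2,"dz":0,"spin":0},{"dx":6,"dy":0.2,"dz":0,"spin":0},{"dx":8,"dy":0.2,"dz":0,"spin":0},{"dx":9,"dy":0.2,"dz":0,"spin":0},{"dx":10,"dy":0.2,"dz":0,"spin":0},{"dx":10.4,"dy":0.2,"dz":0,"spin":0},{"dx":10.4,"dy":0.2,"dz":0,"spin":0},{"dx":10.4,"dy":0.2,"dz":0,"spin":0}]'
python3 - <<'E'
from h import *
p,R,o=pose();print(p)
d=p[:2]-W;print(np.hypot(*d),np.arctan2(d[1],d[0]))
for n in("side","wrist"):
    c=capture(n);cv2.imwrite(f"pics/{n}3.png",c["frame"])
    if n=="side": cv2.imwrite("pics/side3z.png",cv2.resize(c["frame"][100:255,205:365],None,fx=3.8,fy=3.8,interpolation=cv2.INTER_CUBIC))
E
```

```text
time: 2.62
tool_pos: [529.9, 131.2, 93.6]
tcp_rot: [1.131, 1.569, 0.164]
contact_force: [-0.2, -0.4, -0.2]
grip_width: 0.4
[529.85637661 131.21984091  93.56925164]
124.906891258031 2.1516738490206078
```

View pics/side3z.png

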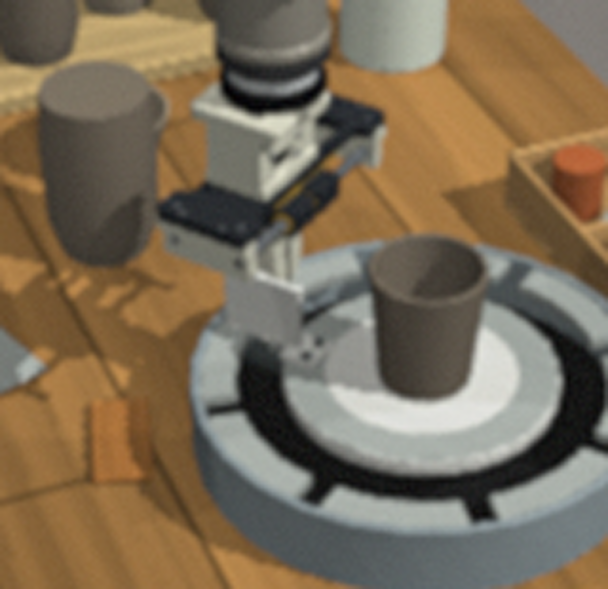

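View pics/wrist3.png

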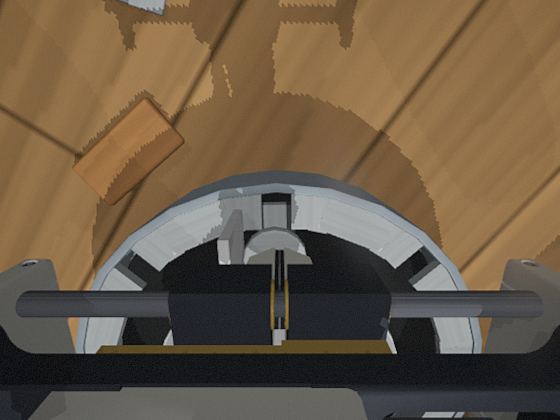

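```bash
python3 -m crank '[{"dx":0.5,"dy":0,"dz":0,"spin":0},{"dx":0.9,"dy":0,"dz":0,"spin":0},{"dx":1.3,"dy":0,"dz":0,"spin":0},{"dx":1.7,"dy":0,"dz":0,"spin":0},{"dx":1.8,"dy":0,"dz":0,"spin":0},{"dx":1.8,"dy":0,"dz":0,"spin":0},{"dx":1.8,"dy":0,"dz":0,"spin":0}]'
python3 - <<'E'
from h import *
p,R,o=pose();print(p,o["contact_force"])
d=p[:2]-W;r0=np.hypot(*d);a=np.arctan2(d[1],d[0]);print(r0,a)
for k in np.arange(0.04,0.41,.04):
    t=[*(W+125*np.array([np.cos(a+k),np.sin(a+k)])),p[2]]
    d,s=plan(t,2.175+k,p,R);print(k.round(2),d.round(2),np.round(s[1],3))
E
```

```text
time: 3.3
tool_pos: [529.9, 131.0, 75.1]
tcp_rot: [0.971, 1.569, 0.004]
contact_force: [0.7, -0.9, 5.7]
grip_width: 0.7
[529.91365977 131.02350917  75.10326942] [ 0.70035557 -0.85561223  5.70022705]
124.71134135187353 2.1521537645263553
0.04 [-0.   -0.5  -0.03] -0.04
0.08 [-0.   -1.   -0.01] -0.08
0.12 [-0.   -1.5   0.03] -0.12
0.16 [-0.   -1.99  0.09] -0.16
0.2 [-0.   -2.49  0.16] -0.2
0.24 [-0.   -2.98  0.26] -0.24
0.28 [-0.   -3.46  0.38] -0.28
0.32 [-0.   -3.94  0.52] -0.32
0.36 [-0.01 -4.42  0.67] -0.36
0.4 [-0.01 -4.89  0.85] -0.4
```

```bash
python3 -m crank '[{"dx":0.1,"dy":0,"dz":0,"spin":0},{"dx":0.1,"dy":-0.25,"dz":-0.02,"spin":-0.02},{"dx":0.1,"dy":-0.5,"dz":-0.02,"spin":-0.04},{"dx":0.1,"dy":-0.75,"dz":-0.02,"spin":-0.06},{"dx":0.1,"dy":-1.0,"dz":-0.01,"spin":-0.08},{"dx":0.1,"dy":-1.25,"dz":0.01,"spin":-0.1},{"dx":0.1,"dy":-1.5,"dz":0.03,"spin":-0.12},{"dx":0.1,"dy":-1.75,"dz":0.05,"spin":-0.14},{"dx":0.1,"dy":-2.0,"dz":0.09,"spin":-0.16},{"dx":0.1,"dy":-2.25,"dz":0.12,"spin":-0.18},{"dx":0.1,"dy":-2.5,"dz":0.16,"spin":-0.2}]'
python3 - <<'E'
from h import *
p,R,o=pose();print(p,o["contact_force"])
d=p[:2]-W;r0=np.hypot(*d);a=np.arctan2(d[1],d[0]);print(r0,a)
for n in("side","wrist"):
    c=capture(n);cv2.imwrite(f"pics/{n}4.png",c["frame"])
    if n=="side": cv2.imwrite("pics/side4z.png",cv2.resize(c["frame"][100:255,205:365],None,fx=3.8,fy=3.8,interpolation=cv2.INTER_CUBIC))
E
```

```text
time: 4.22
tool_pos: [511.1, 115.3, 74.5]
tcp_rot: [0.739, 1.567, -0.026]
contact_force: [2.4, -1.5, 6.8]
grip_width: 0.6
[511.102707   115.30685376  74.54932982] [ 2.38862353 -1.50217858  6.82318127]
124.31524656242512 2.3493144381281326
```

View pics/side4z.png

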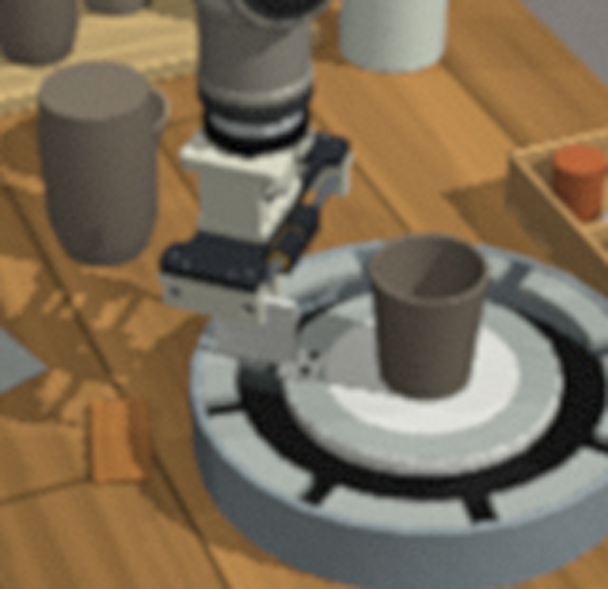

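View pics/wrist4.png

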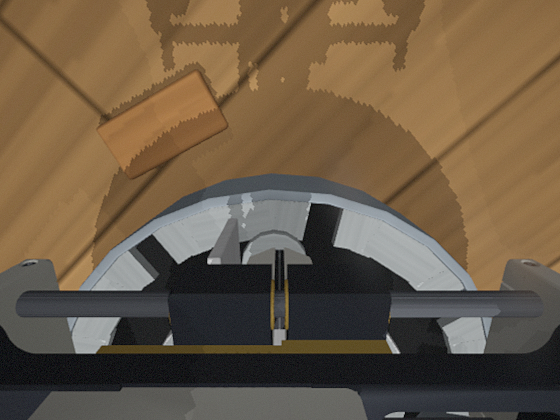

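```bash
python3 -m crank '[{"dx":0,"dy":-0.25,"dz":0,"spin":-0.02},{"dx":0,"dy":-0.5,"dz":0.01,"spin":-0.04},{"dx":0,"dy":-0.75,"dz":0.02,"spin":-0.06},{"dx":0,"dy":-1.0,"dz":0.04,"spin":-0.08},{"dx":0,"dy":-1.25,"dz":0.06,"spin":-0.1},{"dx":0,"dy":-1.5,"dz":0.09,"spin":-0.12},{"dx":0,"dy":-1.75,"dz":0.12,"spin":-0.14},{"dx":0,"dy":-2.0,"dz":0.16,"spin":-0.16}]'
python3 - <<'E'
from h import *
p,R,o=pose();print(p,o["contact_force"])
d=p[:2]-W;r0=np.hypot(*d);a=np.arctan2(d[1],d[0]);print(r0,a)
for n in("side","wrist"):
    c=capture(n);cv2.imwrite(f"pics/{n}5.png",c["frame"])
    if n=="side": cv2.imwrite("pics/side5z.png",cv2.resize(c["frame"][100:255,205:365],None,fx=3.8,fy=3.8,interpolation=cv2.INTER_CUBIC))
E
```

```text
time: 4.98
tool_pos: [498.4, 99.9, 74.5]
tcp_rot: [0.625, 1.567, 0.019]
contact_force: [2.4, -0.6, 6.0]
grip_width: 0.9
[498.35525481  99.89593237  74.51838999] [ 2.42377301 -0.63708152  6.01323651]
123.90305230079119 2.5106024686915456
```

View pics/side5z.png

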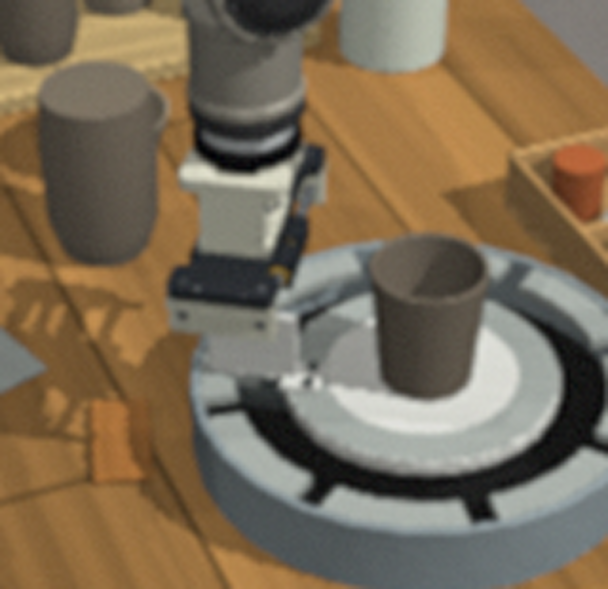

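View pics/wrist5.png

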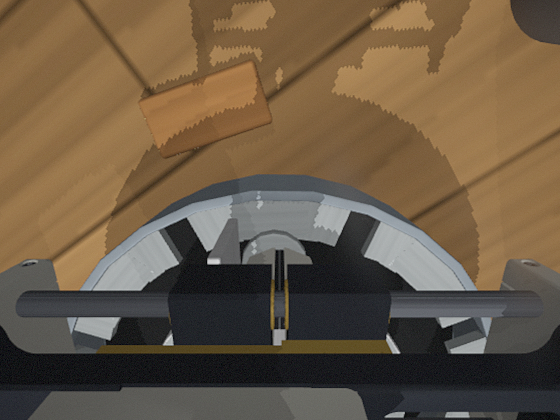

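```bash
python3 -m crank '[{"dx":-0.9,"dy":0,"dz":0,"spin":0},{"dx":-1.8,"dy":0,"dz":0,"spin":0},{"dx":-1.8,"dy":-0.25,"dz":0,"spin":-0.02},{"dx":-1.8,"dy":-0.5,"dz":0.01,"spin":-0.04},{"dx":-1.8,"dy":-0.75,"dz":0.02,"spin":-0.06},{"dx":-1.8,"dy":-1.0,"dz":0.04,"spin":-0.08},{"dx":-1.8,"dy":-1.25,"dz":0.06,"spin":-0.1},{"dx":-1.8,"dy":-1.5,"dz":0.09,"spin":-0.12},{"dx":-1.8,"dy":-1.75,"dz":0.12,"spin":-0.14},{"dx":-1.8,"dy":-2.0,"dz":0.16,"spin":-0.16},{"dx":-1.8,"dy":-2.25,"dz":0.2,"spin":-0.18},{"dx":-1.8,"dy":-2.5,"dz":0.25,"spin":-0.2}]'
python3 - <<'E'
from h import *
p,R,o=pose();print(p,o["contact_force"])
d=p[:2]-W;r0=np.hypot(*d);a=np.arctan2(d[1],d[0]);print(r0,a)
print(Ro.from_matrix(R).as_matrix()[:,1], a)
for n in("side","wrist"):
    c=capture(n);cv2.imwrite(f"pics/{n}6.png",c["frame"])
    if n=="side": cv2.imwrite("pics/side6z.png",cv2.resize(c["frame"][100:255,205:365],None,fx=3.8,fy=3.8,interpolation=cv2.INTER_CUBIC))
E
```

```text
time: 6.08
tool_pos: [484.1, 78.0, 91.5]
tcp_rot: [-2.997, 1.57, 2.881]
contact_force: [-1.5, 4.6, 1.0]
grip_width: 0.1
[484.11221701  77.99909378  91.52559573] [-1.54302569  4.60210887  0.951288  ]
125.23196294925702 2.7204165309047585
[ 3.93864994e-01  9.19168292e-01 -1.32816308e-04] 2.7204165309047585
```

View pics/side6z.png

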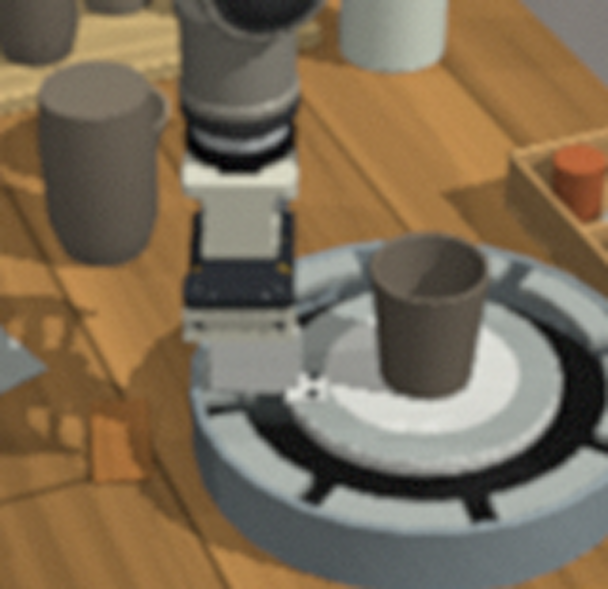

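View pics/wrist6.png

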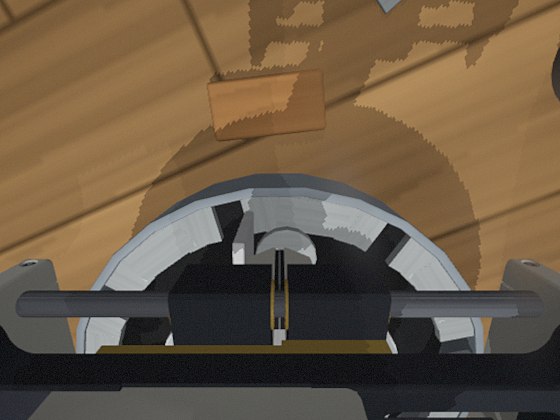

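```bash
python3 -m crank '[{"dx":0,"dy":-0.25,"dz":0,"spin":-0.02},{"dx":0,"dy":-0.5,"dz":0.01,"spin":-0.04},{"dx":0,"dy":-0.75,"dz":0.02,"spin":-0.06},{"dx":0,"dy":-1.0,"dz":0.04,"spin":-0.08},{"dx":0,"dy":-1.25,"dz":0.06,"spin":-0.1},{"dx":0,"dy":-1.5,"dz":0.09,"spin":-0.12},{"dx":0,"dy":-1.75,"dz":0.12,"spin":-0.14},{"dx":0,"dy":-2.0,"dz":0.16,"spin":-0.16},{"dx":0,"dy":-2.25,"dz":0.2,"spin":-0.18},{"dx":0,"dy":-2.5,"dz":0.25,"spin":-0.2}]'
python3 - <<'E'
from h import *
p,R,o=pose();print(p,o["contact_force"])
d=p[:2]-W;r0=np.hypot(*d);a=np.arctan2(d[1],d[0]);print(r0,a,R[:,1])
for n in("wrist",):
    c=capture(n);cv2.imwrite(f"pics/{n}7.png",c["frame"])
E
```

```text
time: 7.02
tool_pos: [477.0, 53.9, 91.6]
tcp_rot: [1.663, 1.571, 1.458]
contact_force: [0.2, 4.0, -0.3]
grip_width: 0.8
[476.95078429  53.92482617  91.6403845 ] [ 0.17017583  3.95915222 -0.31633698]
124.44142473858331 2.9218559734420313 [2.03337794e-01 9.79108643e-01 8.40887333e-05]
```

View pics/wrist7.png

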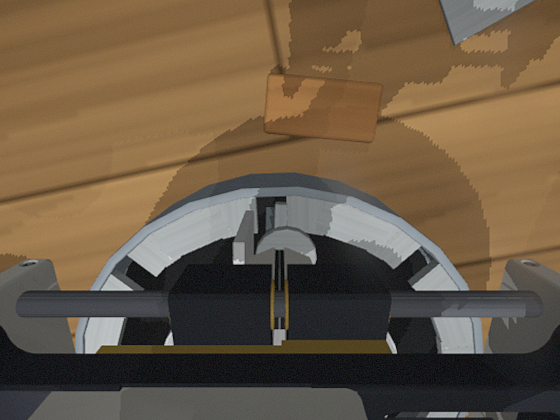

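```bash
python3 -m crank '[{"dx":0,"dy":-0.15,"dz":0,"spin":-0.012},{"dx":0,"dy":-0.3,"dz":0,"spin":-0.024},{"dx":0,"dy":-0.45,"dz":0.01,"spin":-0.036},{"dx":0,"dy":-0.6,"dz":0.01,"spin":-0.048},{"dx":0,"dy":-0.7,"dz":0.02,"spin":-0.056},{"dx":0,"dy":-0.8,"dz":0.02,"spin":-0.064}]'
python3 - <<'E'
from h import *
p,R,o=pose();print(p,o["contact_force"])
d=p[:2]-W;r0=np.hypot(*d);a=np.arctan2(d[1],d[0]);print(r0,a,R[:,1])
for n in("wrist",):
    c=capture(n);cv2.imwrite(f"pics/{n}8.png",c["frame"])
E
```

```text
time: 7.57
tool_pos: [475.6, 45.8, 91.8]
tcp_rot: [-1.246, 1.57, -1.388]
contact_force: [-1.6, 0.9, -0.2]
grip_width: 0.6
[475.62380465  45.77557165  91.81124399] [-1.56401096  0.91059897 -0.22693838]
124.23391833038178 2.988251763566917 [ 1.41197701e-01  9.89981148e-01 -7.31542640e-04]
```

View pics/wrist8.png

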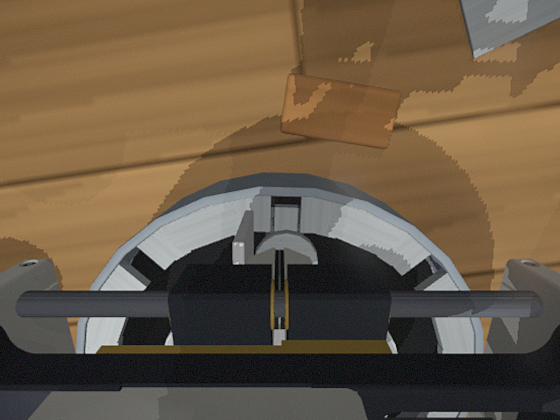

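```bash
python3 -m crank '[{"dx":0,"dy":-0.1,"dz":0,"spin":-0.008},{"dx":0,"dy":-0.2,"dz":0,"spin":-0.016},{"dx":0,"dy":-0.25,"dz":0,"spin":-0.02},{"dx":0,"dy":-0.25,"dz":0,"spin":-0.02}]'
python3 - <<'E'
from h import *
p,R,o=pose();print(p,o["contact_force"])
d=p[:2]-W;r0=np.hypot(*d);a=np.arctan2(d[1],d[0]);print(r0,a,R[:,1])
for n in("wrist",):
    c=capture(n);cv2.imwrite(f"pics/{n}9.png",c["frame"])
a=[cv2.resize(cv2.imread(f"pics/wrist{k}.png")[170:270,200:370],None,fx=4,fy=3) for k in (8,9)]
cv2.imwrite("pics/cmp9.png",np.vstack(a))
E
```

```text
time: 7.95
tool_pos: [475.3, 43.6, 91.8]
tcp_rot: [-0.378, 1.57, -0.501]
contact_force: [0.9, -0.1, -0.4]
grip_width: 0.4
[475.33454894  43.57633662  91.79154407] [ 0.88574094 -0.07618935 -0.37385077]
124.2036662673151 3.0061073461392662 [ 1.22270791e-01  9.92496770e-01 -1.22898802e-04]
```

View pics/cmp9.png

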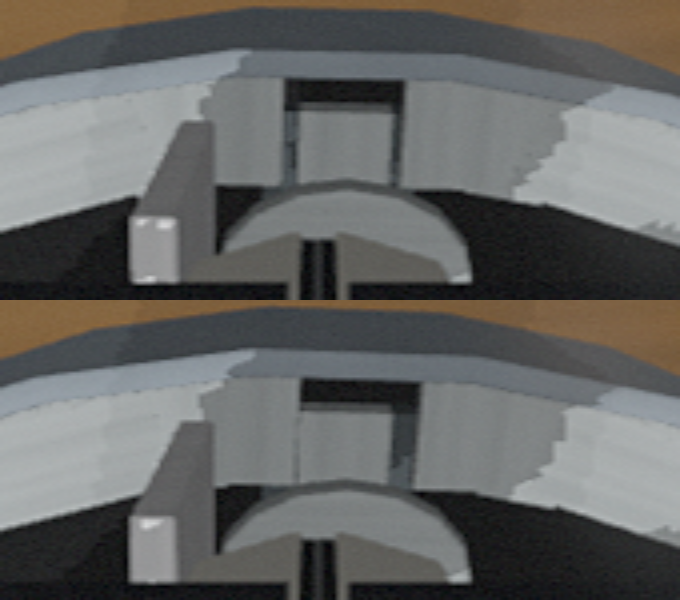

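```bash
python3 -m crank '[{"dx":0,"dy":-0.1,"dz":0,"spin":0},{"dx":0,"dy":-0.2,"dz":0,"spin":0},{"dx":0,"dy":-0.2,"dz":0,"spin":0}]'
python3 - <<'E'
from h import *
p,R,o=pose();print(p,o["contact_force"])
c=capture("wrist");cv2.imwrite("pics/wrist10.png",c["frame"])
cv2.imwrite("pics/cmp10.png",cv2.resize(c["frame"][170:270,200:370],None,fx=4,fy=4))
E
```

```text
time: 8.25
tool_pos: [475.3, 42.9, 91.8]
tcp_rot: [1.267, 1.569, 1.144]
contact_force: [0.9, 6.4, 0.2]
grip_width: 0.3
[475.29495537  42.87196459  91.83287975] [0.85292837 6.44543263 0.17786643]
```

View pics/cmp10.png

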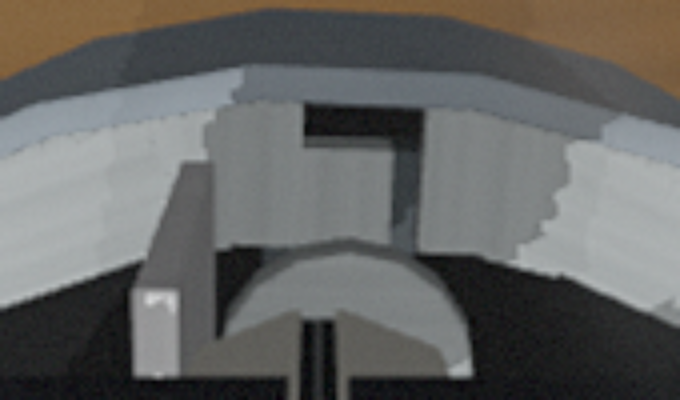

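The push met a hard stop: 6.4 N and only 0.7 mm of travel for the 2 mm commanded. The tongue stands flush in the notch. Next I back off and lift away.

```bash
python3 -m crank '[{"dx":0,"dy":0.2,"dz":0,"spin":0},{"dx":-0.1,"dy":0.5,"dz":0,"spin":0},{"dx":-0.3,"dy":0.6,"dz":0,"spin":0},{"dx":-2,"dy":0.6,"dz":0,"spin":0},{"dx":-5,"dy":0.6,"dz":0,"spin":0},{"dx":-9,"dy":0.6,"dz":0,"spin":0},{"dx":-13,"dy":0.6,"dz":0,"spin":0},{"dx":-16,"dy":4,"dz":-3,"spin":0},{"dx":-18,"dy":7,"dz":-6,"spin":0},{"dx":-18,"dy":10,"dz":-8,"spin":0},{"dx":-18,"dy":13,"dz":-8,"spin":0},{"dx":-18,"dy":16,"dz":-8,"spin":0},{"dx":-18,"dy":18,"dz":-8,"spin":0},{"dx":-18,"dy":18,"dz":-8,"spin":0},{"dx":-18,"dy":18,"dz":-8,"spin":0}]'
python3 - <<'E'
from h import *
p,R,o=pose();print(p,o["contact_force"])
for n in("top","side"):
    c=capture(n);cv2.imwrite(f"pics/{n}11.png",c["frame"])
    s=c["frame"][110:245,195:335] if n=="top" else c["frame"][150:255,245:385]
    cv2.imwrite(f"pics/{n}11z.png",cv2.resize(s,None,fx=4,fy=4,interpolation=cv2.INTER_CUBIC))
E
```

```text
time: 9.55
tool_pos: [417.3, 230.8, 271.6]
tcp_rot: [-1.897, 1.57, -2.018]
contact_force: [0.8, 0.0, -0.1]
grip_width: 0.4
[417.31539435 230.7521461  271.58221517] [ 0.77117125  0.03057919 -0.11125305]
```

View pics/top11z.png

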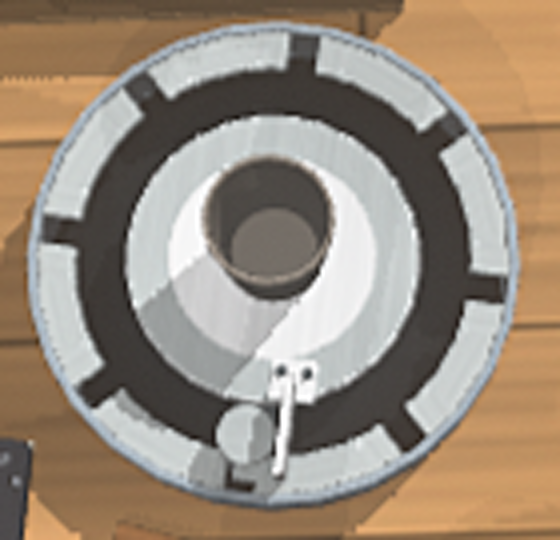

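View pics/side11.png

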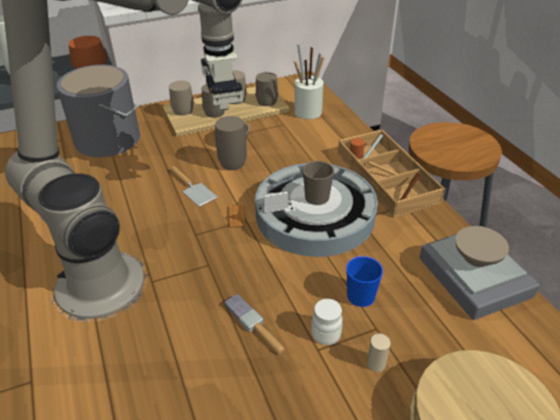

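```bash
python3 - <<'E'
from h import *
from plant import bot
c=capture("top")
q=onz(c,195+244.5/4-.4,110+433/4-.4,88);d=q[:2]-W;print(q,np.hypot(*d),np.arctan2(d[1],d[0]))
print(bot.close_job())
E
```

```text
[477.41749547  46.76424685  88.        ] 122.61866723973259 2.9780488665878044
the job is handed in; nothing more can be done
None
```

The wheel is turned on by one division anticlockwise and locked in the very next notch. I handed the job in at about 9.6 s.

I pressed the plunger with the closed fingertips and turned the wheel out of its notch. I then raised the fingers clear of the cap and pushed the plate until the plunger sprang up.

- **Lock:** a last small push met a hard stop, 6.4 N and 0.7 mm of travel for 2 mm commanded. The wrist view showed the tongue flush in the notch. I did not measure the cap's height separately.
- **Turn:** the cap now stands at 2.978 rad about the axis, against 2.97 expected for the notch. It was measured at 2.159 before, so the change is 0.82 rad. That is more than the nominal 0.785, but within the notch play and my reading error.
- **Cup and the rest:** in the last side and top pictures the cup is still upright on the wheel, and the things near the turntable look unmoved. I judged this by eye only. The arm stands clear with under 1 N on the tool.
- **Off-nominal:** one move call was refused because I left out "spin", and nothing moved. The cap's distance from the axis read about 122.5 mm, against 125 mm given, both before and after. That is within the calibration and pixel error.

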